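Close the test fixture over a board unit

TASK

Take the unit with the single tall rectangular metal can out of the sloping rack and lay it flat in the nest inside the open test fixture, can upwards; let go of it while the lid is still up. Then lower the fixture's stiff-hinged lid over it gently, never letting it slam or leaning hard on it, until it is fully shut, and let go. Leave the other two units in the rack, and the marker, tweezers, tape roll and jar, where they are.

Things in the scene. Friction and masses are not known exactly. Their poses are not given: they have to be found in the camera images.
- unit: The unit to load: black carrier plate 70 x 50 x 8 mm (x, y, z) with a green board on it, and one tall rectangular metal can 44 x 30 x 30 mm in its middle (total height 38 mm), about 0.1 kg. Origin: centre of the carrier's underside; z up through the can, x along the 70 mm side. It starts in a lane of the rack, tilted 30 degrees with it. Half a turn about z makes no difference.
- coil_unit: Another unit in the rack, not to be touched: the same carrier with two round metal cans (22 mm diameter, 18 mm tall, total height 26 mm). Origin and axes as for the unit.
- finned_unit: Another unit in the rack, not to be touched: the same carrier with a low finned metal heat sink 44 x 34 mm (total height 20 mm). Origin and axes as for the unit.
- rack: Fixed metal rack 130 x 270 mm (x, y). Its top plate slopes 30 degrees, falling to -x (towards the robot), its middle 55 mm above the table, with a lip 12 mm high along the low edge. Three lanes side by side along y, centres 84 mm apart, parted by ribs 5 mm high. Origin: centre of its underside.
- fixture: Fixed open-topped test fixture, a grey box 190 x 200 mm (x, y) with a rim 72 mm above the table and walls 8 mm thick. Hinge on its +x edge, far from the robot. Origin: centre of its underside, z up.
- nest (a point): Centre of the nest's flat floor inside the fixture, 30 mm above the table, axes as the fixture. The nest is a rectangle 75 x 55 mm (x, y) within guide strips 5 mm high and 5 mm wide; the unit's carrier lies in it with 2.5 mm to spare all round.
- lid (a joint): Opening angle of the fixture's lid in rad: 0 fully shut on the rim, about 1.6 upright; grows as it opens. Stiff hinge: it stays where it is left. Lid: metal frame 190 x 200 x 10 mm, 0.3 kg, clear window; at its free edge a black tab 92 mm wide (y), 10 mm thick, sticks out 32 mm beyond the frame, to 222 mm from the hinge.
- lid_hinge (a point): Point on the hinge axis, midway along it, at the level of the lid's underside (72.5 mm above the table). The hinge axis is the fixture's y. The point turns with the lid: x points from the tab to the hinge along the lid, z is the outward normal (up when shut).
- lid_tab (a point): Centre of the black tab at the lid's free edge, 206 mm from the hinge along the lid and 5 mm above the lid's underside; axes as lid_hinge.
- marker: Bystander: grey marker pen about 115 x 13 x 13 mm lying on the table. Origin under its middle.
- tweezers: Bystander: flat steel tweezers 110 mm long lying on the table. Origin under its middle.
- tape_roll: Bystander: cardboard tape roll, 72 mm across, 18 mm high, lying flat. Origin under its centre.
- jar: Bystander: small glass jar with a white cap, 52 mm across, 62 mm high. Origin under its centre.
Things that resemble listed ones, but are neither listed nor needed, are in the scene too. Leave any blue look-alike of the unit alone.

How it is judged (in metres and radians):
On the way, in this order (a step that is already met when the one before it is completed fails the run):
1. the unit lies flat in the nest, let go of, with the lid still up (horizontal distance between unit and nest below 0.005 m and z of unit in the frame of nest between -0.003 and 0.003 m and angle between the x axis of unit and the x axis of fixture, either way round below 0.12 rad and angle between the z axis of unit and the z axis of fixture, either way round below 0.06 rad and contact force between the fingers and unit below 0.1 N and value of joint lid above 0.9 rad), for 0.2 s.
2. the lid is fully shut (value of joint lid below 0.015 rad), for 0.2 s.
At the end, for the whole second after the job is handed in: The unit lies at rest, flat in the nest (within 5 mm of its centre, 3 mm of its floor, 0.12 rad of its direction either way round and 0.06 rad of level) and the lid is shut over it to within 0.015 rad (horizontal distance between unit and nest below 0.005 m and z of unit in the frame of nest between -0.003 and 0.003 m and angle between the x axis of unit and the x axis of fixture, either way round below 0.12 rad and angle between the z axis of unit and the z axis of fixture, either way round below 0.06 rad and value of joint lid below 0.015 rad and linear speed of unit below 0.02 m/s); the robot touches nothing.
It fails at once if the lid is slammed: it turns towards shut faster than 2 rad/s (velocity of joint lid below -2 rad/s).
It fails at once if more than 60 N of finger force on the nearly shut lid (below 0.15 rad) (value of joint lid below 0.15 rad and contact force between the fingers and fixture above 60 N).
It fails at once if another unit, the marker, the tweezers, the tape roll or the jar is moved by more than 25 mm (distance of any of coil_unit, finned_unit, marker, tweezers, tape_roll, jar from where it was at the start of the episode above 0.025 m).
It also fails if it takes over 72 s, if anything falls off the work surface, if the arm or the gripper's body presses on something with over 40 N, if the wrist force passes 120 N, or if a joint passes its speed limit or range.

ROBOT

A 6-joint arm with a two-finger parallel gripper is mounted at the origin on the work surface. World frame = base frame: x ahead of the robot, y to its left, z up, the work surface at z = 0. Lengths are in m, angles in degrees, forces in N, time in s.
With the tool pointing down it reaches from about 0.325 to 0.75 m from the base axis. Payload 7.6 kg.
Tool frame: the origin (TCP) lies at the very end of the fingers, on their centre line; the grasp point (between the pads) lies 19 mm behind it (bot.hold_point_z is the distance from the TCP to the grasp point, in m); z points along the fingers, y is the line along which they close (so a half turn about z gives the same grasp; the last joint's range is limited). The gripper opens to 85 mm and grips with 20 to 120 N. Pads are 22 mm wide; open, the fingers measure 114 mm over their backs; the gripper's body (76 mm by 85 mm) begins 54 mm behind the grasp point. The pads swing forward as they close: fully open they stand 13 mm farther back than shut.
Start: joints at [71.316, 2.991, 80.254, -0, 96.75, -4.028], TCP at [0.133, 0.508, 0.231] pointing down, gripper open.
Joint ranges: [-166.34, 166.34], [-52.06, 124.39], [6.96, 135.62], [-60.46, 240.46], [14.63, 156.25], [-167.68, 167.68]. Speed limits (degrees/s): [147.25, 147.25, 172.46, 180, 180, 180].

INTERFACE

Orientations are given as a 3x3 rotation matrix whose columns are the frame's x, y, z axes.
In Python, from station import bot gives the robot as it stands. The module is installed in compiled form; this text tells all that it offers.
- The arm moves only by the shell command python3 -m inch 'ROWS' [FORCE]. ROWS is JSON, a list of rows, each an object with "delta_pos": the shift along the tool's x, y, z in mm, a list of three; "yaw": the turn about the tool's z in rad; "jaw": the finger opening in mm, from 0 to 85.4. In form: [{"delta_pos": [dx, dy, dz], "yaw": yaw, "jaw": jaw}, ...]. A call has 1 to 10 rows; each row is the pose to reach, as a shift and turn from the pose commanded when the call began, along the tool's axes at that moment; what a row does not reach only later rows make up. A row lasts 1/8 s, in which the tool goes at most 62.5 mm and 10.7 degrees, less where a joint would pass 70% of its speed; a pose out of reach is approached as far as the arm can. A call with a gripper value outside its range is refused whole. The fingers move at their own pace and stop on an object; FORCE is the grip in N (left out, the last holds). Time passes only in rows, so rows that repeat a pose let the fingers close. It gives the time, the measured TCP pose, the force, the opening and the grip force at its end, in the units of the state.
- bot.read_state(): the state, without advancing time (a new reading comes with each control period).
- bot.grab_frame(name): name is "scene" or "top" or "wrist"; returns the picture (480x640x3 uint8, red, green, blue); there is no depth.
- bot.camera_model(name): a dict with "vertical_fov" (degrees; the focal length in pixels is half the picture's height over the tangent of half this angle, whatever the lens; pixels are square), "cx", "cy" (the principal point, pixels), "k1" (the pictures are not rectified: a ray, as slopes to the right and down, at radius r is drawn at 1 + k1 r^2 times it, then the intrinsics apply), "world_to_cam" (4x4, takes a point from world to camera coordinates). Camera axes: x right, y down, z forward; pixel columns grow to the right and rows downward; lengths in m; the calibration is good to about 2 mm. A picture is of the moment at which its call begins: read the wrist's pose just before it. camera_model takes no time and is no camera call; for the wrist camera it gives the pose at the moment of the call.
- bot.hand_in(): hands the job in; it is judged then, once.
Trained networks look in the newest picture that a camera, given by its name, has taken for a name from the list of things; names that differ only in an ending like _2 or _b are one class to them, and where a whole thing is asked for, a point or a joint stands for the part that bears it (a point fixed in the world has none). Each returns a list of dicts, best first, with "conf" (0 to 1); they miss things now and then, are a little off and sometimes report something else, mostly with a low value. They report only what shows in the picture. A call takes as long as a camera call. They do not tell look-alikes from the thing itself.
- bot.find_in(camera, target): "xyz" ([x, y, z] in m, in world coordinates, good to about 4 mm: the middle of the surface that is visible of it).
- bot.regions_of(camera, target): "region" (480x640 bool, what is visible of it).
- bot.spot_point(camera, target): "xyz" ([x, y, z] in m, in world coordinates, good to about 4 mm: a listed point, or the origin of a listed thing).
The state is a dict: "time_s": time; "joint_positions": joint angles; "joint_vel": joint speeds; "effort": joint torques, N m; "position": TCP position; "tool_rot": TCP orientation; "ft_force": force on the tool from outside, world axes, zero at the start; "torque": the same for the moment, N m; "gripper_width": finger opening in m; "gripper_force": force on a finger pad.
Only numpy, scipy, OpenCV 4.12 (cv2) and the standard library are available. Lean on these libraries where they do the work, as an engineer would, in place of code of your own. Each camera call takes 0.05 s, during which the arm holds its last target. There are 200 camera calls.

## Working session

There is one attempt and no reset: what is moved stays moved. The work goes in short steps, Python scripts to look and compute and a shell command to move; the robot and the scene stay as the last step left them, time stands still between calls to the robot, and variables do not carry over. Pictures are saved under pics/ and viewed, at most 10 in all, crops included, and the job is handed in when it is done.

```bash
mkdir -p pics; python3 - <<'E'
from station import bot
import cv2,numpy as np
ims=[]
for c in ["scene","top"]:
    im=bot.grab_frame(c); cv2.imwrite(f"pics/{c}0.png",im[:,:,::-1])
    m=bot.camera_model(c); print(c,m["vertical_fov"],m["k1"],np.linalg.inv(m["world_to_cam"]).round(3).tolist())
    for n in ["unit","coil_unit","finned_unit","rack","fixture","nest","lid_hinge","lid_tab","jar","marker","tweezers","tape_roll"]:
        print(n,[(np.round(d["xyz"],3).tolist(),round(d["conf"],2)) for d in bot.spot_point(c,n)][:3])
E
```

```text
scene 57.99204061879824 -0.10344267320073876 [[0.502, 0.709, -0.495, 0.964], [0.865, -0.411, 0.288, -0.243], [0.001, -0.572, -0.82, 0.876], [0.0, 0.0, 0.0, 1.0]]
unit [([0.696, 0.12, 0.003], 0.75), ([0.211, 0.349, 0.005], 0.73), ([0.532, 0.264, 0.049], 0.6)]
coil_unit [([0.514, 0.109, 0.049], 0.94), ([0.598, -0.268, 0.073], 0.62)]
finned_unit [([0.526, 0.187, 0.049], 0.76)]
rack [([0.538, 0.184, 0.003], 0.71), ([0.726, 0.291, -0.005], 0.57)]
fixture []
nest []
lid_hinge [([0.597, -0.265, 0.073], 0.68)]
lid_tab [([0.584, -0.261, 0.28], 0.57)]
jar [([0.661, -0.002, -0.003], 0.89)]
marker [([0.379, -0.021, 0.004], 0.59), ([0.538, 0.182, 0.005], 0.36)]
tweezers [([0.332, 0.25, -0.001], 0.57)]
tape_roll [([0.722, 0.292, -0.007], 0.8)]
top 47.8612263164339 -0.05548186865948531 [[0.027, -0.997, 0.078, 0.376], [-1.0, -0.028, -0.012, 0.042], [0.014, -0.078, -0.997, 1.164], [0.0, 0.0, 0.0, 1.0]]
unit [([0.532, 0.263, 0.049], 0.87), ([0.214, 0.347, -0.002], 0.85), ([0.695, 0.123, -0.001], 0.74)]
coil_unit [([0.519, 0.101, 0.047], 0.71)]
finned_unit [([0.525, 0.186, 0.051], 0.62)]
rack [([0.537, 0.187, -0.001], 0.91)]
fixture [([0.507, -0.233, -0.001], 0.59)]
nest [([0.512, -0.233, 0.028], 0.73)]
lid_hinge [([0.597, -0.266, 0.073], 0.75)]
lid_tab [([0.584, -0.256, 0.278], 0.76)]
jar [([0.659, -0.0, -0.003], 0.56)]
marker [([0.38, -0.019, 0.001], 0.89)]
tweezers [([0.332, 0.256, 0.004], 0.5)]
tape_roll [([0.723, 0.292, -0.001], 0.78), ([0.332, 0.259, 0.001], 0.7), ([0.508, -0.232, -0.001], 0.53)]
```

View pics/scene0.png

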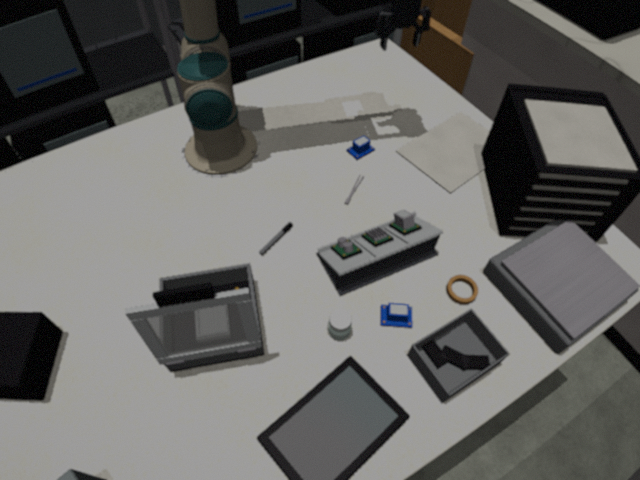

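View pics/top0.png

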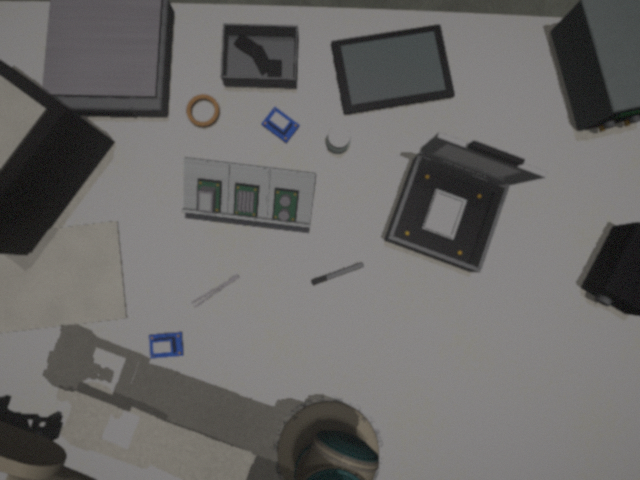

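Both pictures match the network reports. The tall-can unit is in the rack lane at top px (207,195), with the finned unit at (245,200) and the coils at (285,203). The blue look-alikes are at (282,124) and (166,345). The fixture's nest is at (445,215), its lid is upright, and the fixture is turned about -20°.

```bash
cat > h.py <<'E'
from station import bot
import numpy as np, cv2
def go(p,yaxis_deg=None):
    """shift (tool axes, mm) and yaw (rad) from the present pose to TCP p with tool y along heading"""
    s=bot.read_state(); R=np.array(s["tool_rot"]); d=R.T@(np.array(p)-s["position"])*1000
    h=np.degrees(np.arctan2(R[1,1],R[0,1])); yaw=0
    if yaxis_deg is not None:
        dh=(yaxis_deg-h+90)%180-90; yaw=-np.radians(dh)
    print("delta",d.round(1),"yaw",round(yaw,3),"heading",h.round(1),"q6",round(s["joint_positions"][5],1),"t",s["time_s"])
    return d,yaw
def pix(cam,P):
    m=bot.camera_model(cam); P=np.c_[np.atleast_2d(P),np.ones(len(np.atleast_2d(P)))]@np.array(m["world_to_cam"]).T
    s=P[:,:2]/P[:,2:3]; r2=(s**2).sum(1,keepdims=True); f=240/np.tan(np.radians(m["vertical_fov"])/2)
    return s*(1+m["k1"]*r2)*f+[m["cx"],m["cy"]]
E
python3 - <<'E'
from h import *
s=bot.read_state(); print(np.round(s["tool_rot"],3).tolist(),s["gripper_width"],s["ft_force"])
T=np.linalg.inv(bot.camera_model("wrist")["world_to_cam"]); R=np.array(s["tool_rot"])
print("cam in tool",(R.T@(T[:3,3]-s["position"])).round(3),(R.T@T[:3,:3]).round(2).tolist(),bot.camera_model("wrist")["vertical_fov"])
go([.50,.263,.26],84.6)
E
```

```text
[[-0.967, 0.253, 0.0], [0.253, 0.967, 0.0], [-0.0, 0.0, -1.0]] 0.0853045586332587 [-0.07170293 -0.12216769  0.71552907]
cam in tool [ 0.077 -0.    -0.142] [[-0.0, -0.95, -0.3], [1.0, -0.0, -0.0], [-0.0, -0.3, 0.95]] 64.02676487053756
delta [-417.2 -144.1  -28.7] yaw -0.161 heading 75.3 q6 -4.0 t 1.3
```

```bash
python3 -m inch '[{"delta_pos":[-60,-20,-28],"yaw":-0.05,"jaw":85},{"delta_pos":[-120,-40,-28],"yaw":-0.1,"jaw":70},{"delta_pos":[-180,-60,-28],"yaw":-0.161,"jaw":60},{"delta_pos":[-240,-82,-28],"yaw":-0.161,"jaw":50},{"delta_pos":[-300,-103,-28],"yaw":-0.161,"jaw":50},{"delta_pos":[-360,-124,-28],"yaw":-0.161,"jaw":50},{"delta_pos":[-417,-144,-28],"yaw":-0.161,"jaw":50},{"delta_pos":[-417,-144,-28],"yaw":-0.161,"jaw":50},{"delta_pos":[-417,-144,-28],"yaw":-0.161,"jaw":50}]'
python3 - <<'E'
from h import *
im=bot.grab_frame("wrist"); cv2.imwrite("pics/w1.png",im[:,:,::-1])
for n in ["unit","finned_unit","coil_unit","rack"]:
    print(n,[(np.round(d["xyz"],4).tolist(),round(d["conf"],2)) for d in bot.spot_point("wrist",n)][:3],[(np.round(d["xyz"],4).tolist(),round(d["conf"],2)) for d in bot.find_in("wrist",n)][:2])
E
```

```text
time_s: 2.42
position: [0.4999, 0.263, 0.2591]
tool_rot: [[-0.995, 0.096, -0.001], [0.096, 0.995, 0.0], [0.001, 0.0, -1.0]]
ft_force: [0.5, -0.1, -0.5]
gripper_width: 0.05
gripper_force: 0.0
unit [([0.5309, 0.2609, 0.0465], 0.94)] [([0.5211, 0.2651, 0.0695], 0.78)]
finned_unit [([0.5297, 0.1858, 0.0469], 0.65)] [([0.5244, 0.1863, 0.0577], 0.94)]
coil_unit [([0.5144, 0.1039, 0.0437], 0.79)] [([0.5134, 0.1119, 0.0571], 0.55)]
rack [] [([0.5484, 0.1891, 0.0606], 0.65)]
```

View pics/w1.png

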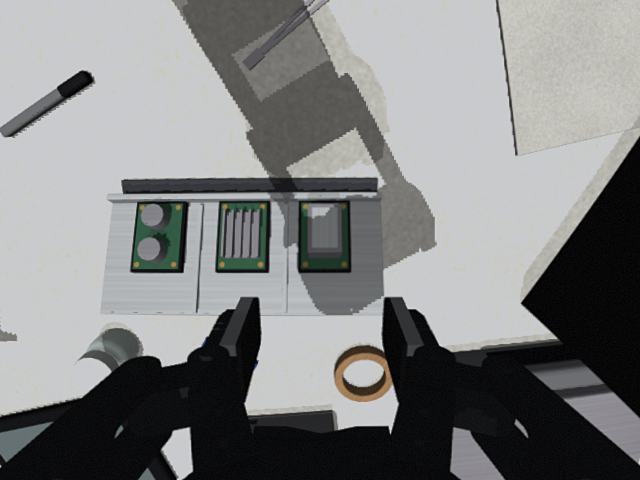

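The tall-can unit is at px (325,236), carrier corners at about (299,201) and (350,272). The rack's edges run parallel to the closing line, so the tool yaw is nearly right. I'll fit the pose to those corners.

```bash
python3 - <<'E'
from h import *
from scipy.optimize import least_squares
from scipy.spatial.transform import Rotation as Ro
# image: up = -x world, right = +y world ; unit tilted: falls to -x => rotate about y by -30
obs=np.array([[299,201],[350,201],[350,272],[299,272]],float)
loc=np.array([[-35,-25,8],[-35,25,8],[35,25,8],[35,-25,8]])/1e3
def Rm(yaw): return (Ro.from_euler('z',yaw)*Ro.from_euler('y',-np.pi/6)).as_matrix()
f=lambda v:(pix("wrist",loc@Rm(v[3]).T+v[:3])-obs).ravel()
r=least_squares(f,[.53,.262,.047,-.09],x_scale=[.01,.01,.01,.1]); print(r.x[:3].round(4),np.degrees(r.x[3]),r.fun.round(1))
# can top centre & world points
for z in (.047,r.x[2]):
  g=least_squares(lambda v:f([v[0],v[1],z,v[2]]),[.53,.262,-.09],x_scale=[.01,.01,.1]).x
  print(z,g[:2].round(4),np.degrees(g[2]))
  c=Rm(g[2]); o=np.array([g[0],g[1],z]);print("can top",(o+c@[0,0,.038]).round(4), "h26",(o+c@[0,0,.026]).round(4))
print(f(np.r_[.5309,.2609,.0465,-.09]).round(1))
q=pix("wrist",(np.array([[-22,-15,38],[-22,15,38],[22,15,38],[22,-15,38]])/1e3)@Rm(r.x[3]).T+r.x[:3]);print(q.round())
E
```

```text
[0.535  0.2634 0.0397] -5.508652632207404 [ 0.2  0.2 -0.2  0.3  0.9 -0.2 -0.8 -0.3]
0.047 [0.5327 0.2635] -5.511951955267566
can top [0.5138 0.2653 0.0799] h26 [0.5198 0.2647 0.0695]
0.03965240310263307 [0.535  0.2634] -5.508652643843431
can top [0.5161 0.2652 0.0726] h26 [0.522  0.2646 0.0622]
[-3.4 -2.1 -2.8 -2.3 -1.3 -1.4 -4.2 -1.2]
[[308. 205.]
 [341. 205.]
 [342. 252.]
 [308. 252.]]
```

```bash
python3 - <<'E'
from h import *
go([.5207,.2646,.12],84.5);go([.5207,.2646,.061],84.5)
E
```

```text
delta [-21.    3.  139.5] yaw 0.002 heading 84.6 q6 -60.5 t 2.875
delta [-21.    3.  198.5] yaw 0.002 heading 84.6 q6 -60.5 t 2.875
```

```bash
python3 -m inch '[{"delta_pos":[-21,3,60],"yaw":0,"jaw":52},{"delta_pos":[-21,3,120],"yaw":0,"jaw":52},{"delta_pos":[-21,3,155],"yaw":0,"jaw":52},{"delta_pos":[-21,3,180],"yaw":0,"jaw":52},{"delta_pos":[-21,3,190],"yaw":0,"jaw":52},{"delta_pos":[-21,3,198],"yaw":0,"jaw":52},{"delta_pos":[-21,3,198],"yaw":0,"jaw":52}]'
python3 - <<'E'
from h import *
a=bot.grab_frame("wrist"); b=bot.grab_frame("scene"); bb=cv2.resize(b[180:310,280:480],None,fx=3,fy=3)
o=np.zeros((480,800,3),np.uint8); o[:,:400]=a[120:480,120:520][:, :][:360].repeat(1,0)[:0] if 0 else cv2.resize(a[80:480,150:483],(400,480)); o[:,400:]=cv2.resize(bb,(400,260+220))
cv2.imwrite("pics/g1.png",o[:,:,::-1])
E
```

```text
time_s: 3.75
position: [0.5212, 0.2643, 0.0617]
tool_rot: [[-0.996, 0.095, 0.001], [0.095, 0.996, 0.0], [-0.001, 0.0, -1.0]]
ft_force: [0.0, 0.1, -0.2]
gripper_width: 0.0524
gripper_force: 0.0
```

View pics/g1.png

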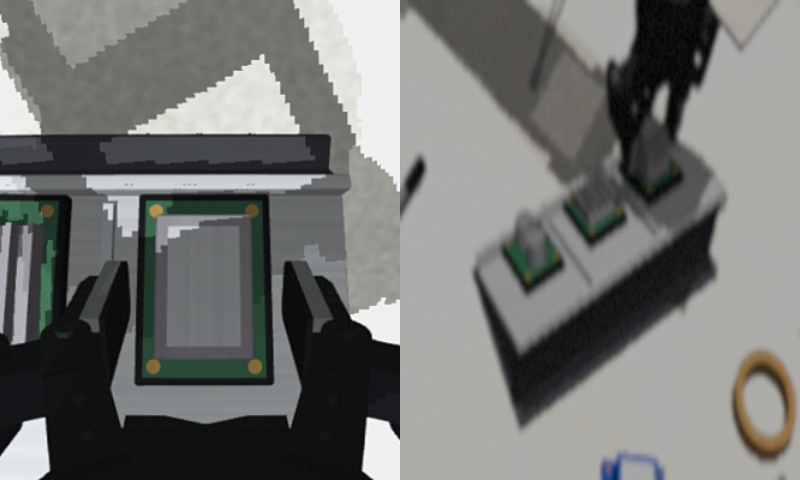

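The fingers straddle the can, px (205,290), well centred and square, with no contact. Close the grip and lift.

```bash
python3 -m inch '[{"delta_pos":[0,0,0],"yaw":0,"jaw":20},{"delta_pos":[0,0,0],"yaw":0,"jaw":20},{"delta_pos":[0,0,0],"yaw":0,"jaw":20},{"delta_pos":[0,0,0],"yaw":0,"jaw":20},{"delta_pos":[0,0,0],"yaw":0,"jaw":20}]' 25
python3 -m inch '[{"delta_pos":[0,0,-15],"yaw":0,"jaw":20},{"delta_pos":[0,0,-40],"yaw":0,"jaw":20},{"delta_pos":[0,0,-90],"yaw":0,"jaw":20},{"delta_pos":[0,0,-150],"yaw":0,"jaw":20},{"delta_pos":[0,0,-210],"yaw":0,"jaw":20},{"delta_pos":[0,0,-260],"yaw":0,"jaw":20},{"delta_pos":[0,0,-260],"yaw":0,"jaw":20}]'
python3 - <<'E'
from h import *
go([.50,-.10,.32],70.5)
E
```

```text
time_s: 4.47
position: [0.5214, 0.2643, 0.0622]
tool_rot: [[-0.996, 0.095, 0.001], [0.095, 0.996, 0.001], [-0.001, 0.001, -1.0]]
ft_force: [-0.6, -0.4, 6.7]
gripper_width: 0.0293
gripper_force: 25.8
time_s: 5.35
position: [0.5217, 0.2644, 0.3272]
tool_rot: [[-0.995, 0.095, 0.009], [0.095, 0.996, 0.004], [-0.008, 0.005, -1.0]]
ft_force: [-0.0, -0.1, -1.7]
gripper_width: 0.0293
gripper_force: 25.2
delta [ -12.8 -364.8    5.6] yaw 0.246 heading 84.6 q6 -61.3 t 5.35
```

```bash
python3 -m inch '[{"delta_pos":[-2,-40,0],"yaw":0.05,"jaw":20},{"delta_pos":[-4,-95,0],"yaw":0.1,"jaw":20},{"delta_pos":[-6,-150,0],"yaw":0.15,"jaw":20},{"delta_pos":[-8,-205,0],"yaw":0.2,"jaw":20},{"delta_pos":[-10,-260,0],"yaw":0.246,"jaw":20},{"delta_pos":[-12,-310,0],"yaw":0.246,"jaw":20},{"delta_pos":[-13,-345,0],"yaw":0.246,"jaw":20},{"delta_pos":[-13,-365,0],"yaw":0.246,"jaw":20},{"delta_pos":[-13,-365,0],"yaw":0.246,"jaw":20},{"delta_pos":[-13,-365,0],"yaw":0.246,"jaw":20}]'
python3 - <<'E'
from h import *
im=bot.grab_frame("wrist"); cv2.imwrite("pics/w2.png",im[:,:,::-1])
for n in ["nest","fixture","lid_hinge","lid_tab"]:
    print(n,[(np.round(d["xyz"],4).tolist(),round(d["conf"],2)) for d in bot.spot_point("wrist",n)][:3])
E
```

```text
time_s: 6.6
position: [0.4992, -0.0999, 0.3205]
tool_rot: [[-0.943, 0.334, -0.001], [0.334, 0.943, 0.001], [0.001, 0.0, -1.0]]
ft_force: [0.7, 0.2, -2.1]
gripper_width: 0.0297
gripper_force: 25.4
nest [([0.507, -0.2335, 0.0287], 0.92), ([0.5121, -0.2319, -0.0001], 0.23)]
fixture [([0.5129, -0.23, 0.0005], 0.6)]
lid_hinge [([0.5959, -0.2639, 0.0721], 0.63)]
lid_tab []
```

View pics/w2.png

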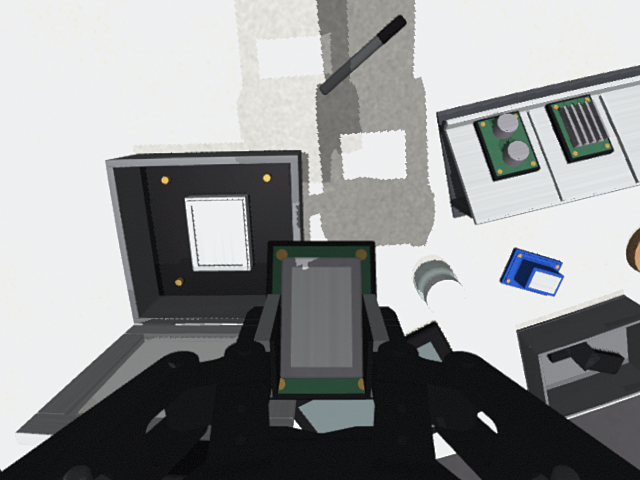

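The unit is held at px (320,320), still tilted. The fixture is open at left with its nest at about (219,233) and rim corners near (107,161) and (301,151). I'll zoom in to measure its pose.

```bash
python3 - <<'E'
import cv2
a=cv2.imread("pics/w2.png")[140:340,95:315]; b=cv2.imread("pics/top0.png")
cv2.imwrite("pics/w2c.png",cv2.resize(a,None,fx=3,fy=3,interpolation=cv2.INTER_CUBIC))
E
```

```text
(no output)
```

View pics/w2c.png

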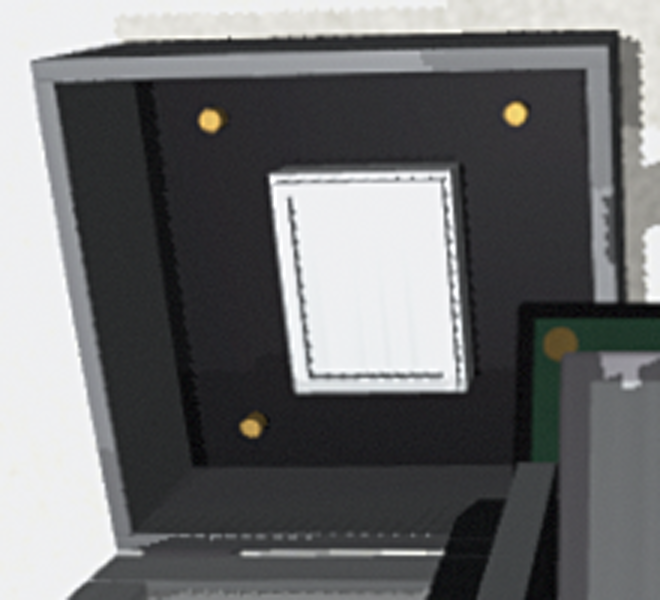

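The crop shows the nest strips' outer corners at (269,174), (452,166), (467,390) and (296,393), and the rim's inner corners at (55,84), (585,70) and (130,535).

```bash
python3 - <<'E'
from h import *
from scipy.optimize import least_squares
c=np.array([[269,174],[452,166],[467,390],[296,393],[55,84],[585,70],[130,535],[32,62]],float)/3+[94.8,139.8]
L=np.array([[-42.5,-32.5,35],[-42.5,32.5,35],[42.5,32.5,35],[42.5,-32.5,35],[-87,-92,72],[-87,92,72],[87,-92,72],[-95,-100,72]])/1e3
def W(v): 
    C,S=np.cos(v[2]),np.sin(v[2]); return L@np.array([[C,-S,0],[S,C,0],[0,0,1]]).T+[v[0],v[1],0]
for sel in (slice(0,8),slice(0,4),slice(4,8)):
    r=least_squares(lambda v:(pix("wrist",W(v))-c)[sel].ravel(),[.51,-.233,-.34],x_scale=[.01,.01,.1],loss="soft_l1")
    print(r.x[:2].round(4),np.degrees(r.x[2]).round(2),r.fun.round(1))
E
```

```text
[ 0.5097 -0.2327] -18.61 [ 1.4  3.3 -3.4  4.8 -3.  -0.3  0.8 -0.7 -0.  -0.3  0.5 -0.1  1.2 -0.3
 -0.9 -0.5]
[ 0.5078 -0.2302] -18.83 [ 2.7  0.9 -1.9  2.6 -1.9 -2.3  1.8 -2.9]
[ 0.51   -0.2332] -18.74 [-0.1 -0.1  0.3  0.5  0.7 -0.1 -1.1 -0.3]
```

```bash
python3 - <<'E'
from h import *
from scipy.optimize import least_squares
yaw=np.radians(-18.7);C,S=np.cos(yaw),np.sin(yaw);R=np.array([[C,-S,0],[S,C,0],[0,0,1]])
sg=np.array([[-1,-1],[-1,1],[1,1],[1,-1]])
out=np.array([[269,174],[452,166],[467,390],[296,393]])/3+[94.8,139.8]
inn=np.array([[289,181],[445,179],[458,376],[310,376]])/3+[94.8,139.8]
for nm,o in(("out",out),("in",inn)):
  for z in (.03,.035):
    W=lambda v:np.c_[sg*v[2:4],np.full(4,z)]@R.T+[v[0],v[1],0]
    r=least_squares(lambda v:(pix("wrist",W(v))-o).ravel(),[.51,-.233,.04,.03],x_scale=.01)
    print(nm,z,r.x.round(4),r.fun.round(1), "in fixture frame",(R.T@[r.x[0]-.51,r.x[1]+.2332,0]).round(4))
# network on two cameras, again
for c in("top","scene"):
    im=bot.grab_frame(c)
    print(c,[(np.round(d["xyz"],4).tolist(),round(d["conf"],2)) for d in bot.spot_point(c,"nest")][:2],[(np.round(d["xyz"],4).tolist(),round(d["conf"],2)) for d in bot.spot_point(c,"fixture")][:2])
E
```

```text
out 0.03 [ 0.5093 -0.2325  0.0457  0.0354] [ 0.  -0.8 -0.2  0.8  0.2  0.2 -0.1 -0.2] in fixture frame [-0.0009  0.0004  0.    ]
out 0.035 [ 0.5083 -0.2307  0.0452  0.035 ] [ 0.  -0.8 -0.2  0.8  0.2  0.2 -0.1 -0.2] in fixture frame [-0.0024  0.0018  0.    ]
in 0.03 [ 0.5086 -0.2302  0.0403  0.0303] [-0.3  0.2 -0.3 -0.1  0.3 -0.3  0.3  0.2] in fixture frame [-0.0023  0.0024  0.    ]
in 0.035 [ 0.5076 -0.2284  0.0399  0.03  ] [-0.3  0.2 -0.3 -0.1  0.3 -0.3  0.3  0.2] in fixture frame [-0.0038  0.0038  0.    ]
top [([0.5087, -0.2316, 0.029], 0.61)] [([0.5099, -0.2357, 0.0003], 0.64)]
scene [([0.5387, 0.1819, 0.0025], 0.45)] []
```

```bash
python3 - <<'E'
from h import *
import sys
a=bot.grab_frame("wrist"); cv2.imwrite("pics/u.png",cv2.resize(a[225:415,240:400],None,fx=3.5,fy=3,interpolation=cv2.INTER_CUBIC)[:,:,::-1])
E
```

```text
(no output)
```

View pics/u.png

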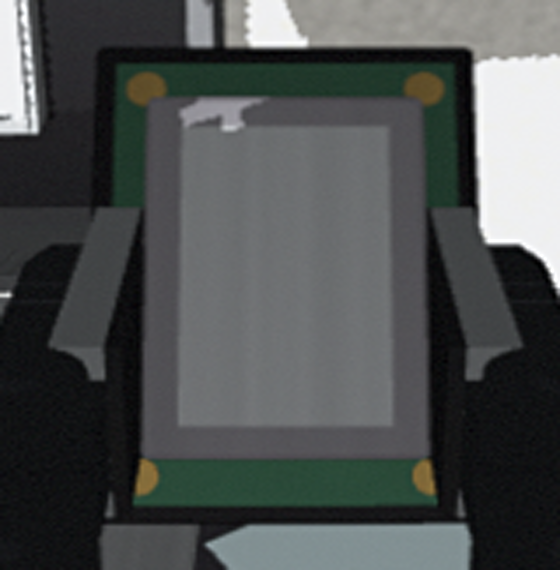

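The held unit is square in the jaws: carrier corners at (100,50) to (462,522) in the crop, can top at (147,98) to (430,458). I'll fit its pose in the tool frame.

```bash
python3 - <<'E'
from h import *
from scipy.optimize import least_squares
from scipy.spatial.transform import Rotation as Ro
o=np.array([[100,50],[471,50],[462,522],[105,522],[147,98],[424,98],[430,458],[141,458]])/[3.5,3]+[239.8,224.8]
L=np.array([[-35,-25,8],[-35,25,8],[35,25,8],[35,-25,8],[-22,-15,38],[-22,15,38],[22,15,38],[22,-15,38]])/1e3
s=bot.read_state(); T=np.array(s["tool_rot"]); p=np.array(s["position"])
D=np.diag([-1,1,-1]) # upright unit axes in tool frame
M=lambda v:D@(Ro.from_euler('zyx',v[3:]).as_matrix())
f=lambda v:(pix("wrist",(L@M(v).T+v[:3])@T.T+p)-o).ravel()
r=least_squares(f,[-.012,0,.013,0,-.5,0],x_scale=[.01,.01,.01,.1,.1,.1],loss="soft_l1")
print("origin in tool mm",(r.x[:3]*1e3).round(1),"yaw tilt roll",np.degrees(r.x[3:]).round(1),r.fun.round(1))
E
```

```text
origin in tool mm [-12.4  -0.   18.2] yaw tilt roll [ -0. -30.   0.] [-0.4 -0.1  0.3 -0.1  7.  -0.1 -5.9 -0.1  0.6  0.5 -0.6  0.5 -0.  -0.2
  0.  -0.3]
```

```bash
python3 - <<'E'
from h import *
C,S=np.cos(np.radians(-18.7)),np.sin(np.radians(-18.7))
for z in(.16,.083): go([.509-.0166*C,-.232-.0166*S,z],71.3)
E
```

```text
delta [ -36.4 -121.1  161.3] yaw -0.014 heading 70.5 q6 -86.0 t 7.2
delta [ -36.4 -121.1  238.3] yaw -0.014 heading 70.5 q6 -86.0 t 7.2
```

```bash
python3 -m inch '[{"delta_pos":[-12,-40,0],"yaw":-0.014,"jaw":20},{"delta_pos":[-25,-85,10],"yaw":-0.014,"jaw":20},{"delta_pos":[-36,-115,50],"yaw":-0.014,"jaw":20},{"delta_pos":[-36,-121,105],"yaw":-0.014,"jaw":20},{"delta_pos":[-36,-121,160],"yaw":-0.014,"jaw":20},{"delta_pos":[-36,-121,205],"yaw":-0.014,"jaw":20},{"delta_pos":[-36,-121,230],"yaw":-0.014,"jaw":20},{"delta_pos":[-36,-121,238],"yaw":-0.014,"jaw":20},{"delta_pos":[-36,-121,238],"yaw":-0.014,"jaw":20},{"delta_pos":[-36,-121,238],"yaw":-0.014,"jaw":20}]'
python3 - <<'E'
from h import *
a=bot.grab_frame("wrist"); np.save("a.npy",a); cv2.imwrite("pics/n1.png",cv2.resize(a[120:400,190:450],None,fx=2.1,fy=2.1,interpolation=cv2.INTER_CUBIC)[:,:,::-1])
# prediction of nest inner corners / unit carrier corners
C,S=np.cos(np.radians(-18.7)),np.sin(np.radians(-18.7));R=np.array([[C,-S,0],[S,C,0],[0,0,1]])
q=np.array([[-37.5,-27.5,35],[-37.5,27.5,35],[-42.5,-32.5,35],[-42.5,32.5,35]])/1e3
print(((pix("wrist",q@R.T+[.509,-.232,0])-[190,120])*2.1).round())
E
```

```text
time_s: 8.45
position: [0.4937, -0.227, 0.085]
tool_rot: [[-0.947, 0.321, 0.003], [0.321, 0.947, -0.001], [-0.003, -0.0, -1.0]]
ft_force: [0.1, -0.1, -1.5]
gripper_width: 0.0293
gripper_force: 25.4
[[166. 231.]
 [387. 231.]
 [144. 211.]
 [408. 211.]]
```

View pics/n1.png

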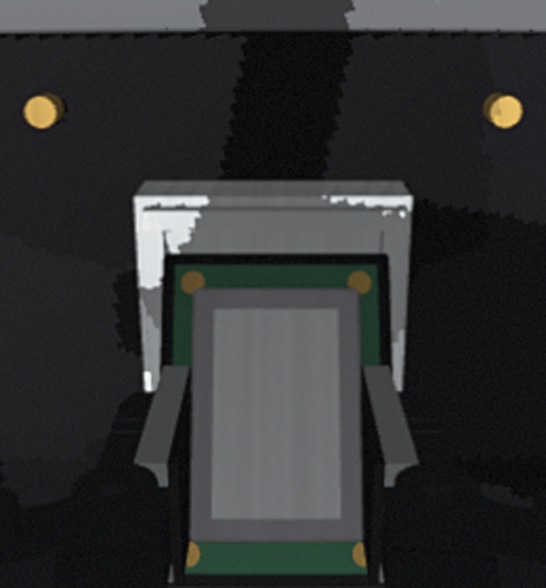

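The nest shows clearly: outer strip corners at (135,197) and (412,197), inner floor corners at about (163,232) and (383,232), and the unit's low edge at row 256. The nest's centre column is 273 and the unit's is 276, so the offset is under 1 mm. Checking the x offset.

```bash
python3 - <<'E'
from h import *
from scipy.optimize import least_squares
C,S=np.cos(np.radians(-18.7)),np.sin(np.radians(-18.7));R=np.array([[C,-S,0],[S,C,0],[0,0,1]])
ob=np.array([[163,232],[383,232]])/2.1+[190,120]
oo=np.array([[135,197],[412,197]])/2.1+[190,120]
for z in(.03,.032,.035):
  for hx,hy,o in((-37.5,27.5,ob),(-42.5,32.5,oo)):
    q=np.array([[hx,-hy,z*1e3],[hx,hy,z*1e3]])/1e3
    r=least_squares(lambda v:(pix("wrist",q@R.T+[v[0],v[1],0])-o).ravel(),[.509,-.232],x_scale=.01)
    print(z,hx,r.x.round(4),r.fun.round(1),"fix-frame off",(R.T@np.r_[r.x-[.509,-.232],0]*1e3).round(1))
u=np.array([-.0179,0,-.0357]);s=bot.read_state();print("low corner world fix-frame",(R.T@(np.array(s["position"])-[.509,-.232,0])*1e3).round(1))
g=a=np.load("a.npy")[120:400,190:450].astype(int).sum(2); print(g[85:125,130].tolist()); print(g[85:125,118].tolist())
E
```

```text
0.03 -37.5 [ 0.5104 -0.2334] [ 1.   0.  -1.  -0.1] fix-frame off [ 1.8 -0.8  0. ]
0.03 -42.5 [ 0.5064 -0.2319] [ 4.4 -0.2 -4.4 -0.3] fix-frame off [-2.5 -0.7  0. ]
0.032 -37.5 [ 0.5099 -0.2332] [ 0.5  0.  -0.5 -0.1] fix-frame off [ 1.2 -0.8  0. ]
0.032 -42.5 [ 0.506  -0.2317] [ 3.8 -0.1 -3.8 -0.2] fix-frame off [-3.  -0.7  0. ]
0.035 -37.5 [ 0.509  -0.2329] [-0.3  0.1  0.3 -0. ] fix-frame off [ 0.3 -0.8  0. ]
0.035 -42.5 [ 0.5053 -0.2315] [ 2.8 -0.1 -2.8 -0.2] fix-frame off [-3.7 -0.7  0. ]
low corner world fix-frame [-16.1  -0.1  84.9]
[88, 209, 256, 260, 254, 249, 249, 251, 284, 315, 325, 324, 309, 268, 245, 276, 313, 320, 313, 316, 312, 319, 311, 313, 317, 316, 320, 315, 317, 323, 319, 314, 314, 321, 329, 234, 87, 37, 47, 35]
[87, 208, 252, 256, 254, 251, 253, 254, 283, 312, 323, 325, 312, 268, 243, 277, 311, 317, 321, 315, 319, 313, 317, 320, 318, 315, 319, 320, 320, 323, 314, 316, 321, 321, 325, 233, 86, 19, 31, 45]
```

```bash
python3 - <<'E'
import numpy as np
g=np.load("a.npy")[120:400,190:450].astype(int).sum(2)//3
print("cols 176..200 right side");
for r in range(90,132): print(r,*g[r,172:202])
E
```

```text
cols 176..200 right side
90 84 84 81 84 86 88 88 86 89 86 83 83 84 82 83 85 87 87 87 88 88 78 42 23 23 27 29 27 28 27
91 78 80 79 80 82 87 85 85 84 79 78 76 79 78 79 80 83 86 85 86 83 79 57 22 22 24 28 30 29 26
92 82 85 83 83 86 88 89 88 85 81 79 81 83 82 83 84 86 90 88 87 86 86 80 62 33 23 27 26 27 30
93 160 163 160 161 162 162 159 158 157 153 153 154 155 155 157 158 157 157 157 156 168 179 179 156 92 32 24 28 27 29
94 218 217 221 220 219 217 216 216 212 209 209 209 212 213 214 216 216 215 215 212 219 226 225 199 120 36 23 28 27 26
95 206 209 231 230 227 227 226 226 226 224 222 222 224 224 226 226 227 228 226 225 224 223 223 196 118 30 20 18 21 13
96 149 182 232 232 228 229 228 227 226 224 223 223 223 225 227 227 229 228 228 227 223 223 223 194 117 32 12 15 17 14
97 99 145 198 216 216 213 194 173 173 172 190 204 208 209 209 212 211 194 176 174 175 202 222 185 102 21 5 14 13 14
98 84 91 127 150 149 146 121 93 87 92 120 141 143 145 147 149 145 120 90 91 100 147 205 175 84 16 9 15 7 14
99 79 78 84 87 82 80 78 75 75 73 82 90 92 91 89 85 83 77 77 84 90 107 183 167 71 13 8 9 13 18
100 90 
[... 2766 characters left out ...]
0 12
125 22 20 20 18 21 18 20 16 14 16 9 5 22 83 109 108 106 106 106 105 105 105 74 27 12 10 17 14 16 16
126 37 34 37 37 37 37 36 29 17 17 13 5 19 72 103 108 108 106 106 105 105 105 73 20 8 10 8 13 17 13
127 41 44 44 43 43 41 44 32 19 16 12 7 13 64 96 107 106 105 106 105 105 103 73 18 9 13 13 15 15 17
128 46 42 41 41 45 46 45 31 18 15 12 7 18 63 98 109 106 106 107 106 106 106 72 17 10 12 11 17 21 18
129 65 57 48 42 40 44 43 36 18 10 16 13 17 64 98 106 107 107 106 105 106 103 73 19 9 11 10 12 20 18
130 70 72 60 47 41 41 45 33 18 14 18 15 17 64 97 108 106 106 106 104 104 99 63 17 8 10 13 14 19 18
131 73 73 71 61 50 45 42 35 17 11 12 10 18 65 99 108 107 106 106 106 106 92 55 16 8 15 14 19 19 19
```

The corner at crop (183,110) agrees with the predicted inner strip corner within 1 mm in x and gives -0.7 mm in y. Go down to near contact.

```bash
python3 -m inch '[{"delta_pos":[0,-0.7,6],"yaw":0,"jaw":20},{"delta_pos":[0,-0.7,11],"yaw":0,"jaw":20},{"delta_pos":[0,-0.7,15],"yaw":0,"jaw":20},{"delta_pos":[0,-0.7,17],"yaw":0,"jaw":20},{"delta_pos":[0,-0.7,18],"yaw":0,"jaw":20},{"delta_pos":[0,-0.7,18],"yaw":0,"jaw":20},{"delta_pos":[0,-0.7,18],"yaw":0,"jaw":20}]' 20
```

```text
time_s: 9.38
position: [0.4929, -0.2273, 0.0655]
tool_rot: [[-0.947, 0.321, 0.001], [0.321, 0.947, -0.0], [-0.001, 0.0, -1.0]]
ft_force: [0.5, 0.4, -1.4]
gripper_width: 0.0297
gripper_force: 25.6
```

```bash
python3 -m inch '[{"delta_pos":[0,0,1],"yaw":0,"jaw":20},{"delta_pos":[0,0,1.5],"yaw":0,"jaw":20},{"delta_pos":[0,0,1.5],"yaw":0,"jaw":20}]' 20
```

```text
time_s: 9.75
position: [0.4933, -0.2274, 0.0645]
tool_rot: [[-0.947, 0.321, 0.002], [0.321, 0.947, -0.001], [-0.002, -0.0, -1.0]]
ft_force: [4.2, -0.6, 3.2]
gripper_width: 0.0294
gripper_force: 26.0
```

```bash
python3 -m inch '[{"delta_pos":[-2,0,0.8],"yaw":0,"jaw":20},{"delta_pos":[-3.7,0,1.7],"yaw":0,"jaw":20},{"delta_pos":[-5.5,0,2.7],"yaw":0,"jaw":20},{"delta_pos":[-7.3,0,3.8],"yaw":0,"jaw":20},{"delta_pos":[-7.3,0,3.8],"yaw":0,"jaw":20}]' 20
python3 - <<'E'
from h import *
np.save("a.npy",bot.grab_frame("wrist"))
for d in bot.spot_point("wrist","unit")[:1]: print(d["xyz"],d["conf"])
E
```

```text
time_s: 10.38
position: [0.4993, -0.2295, 0.06]
tool_rot: [[-0.947, 0.321, -0.001], [0.321, 0.947, 0.001], [0.001, 0.0, -1.0]]
ft_force: [-1.2, 0.1, 5.1]
gripper_width: 0.0296
gripper_force: 26.4
[0.5036, -0.2332, 0.0462] 0.9
```

```bash
python3 -m inch '[{"delta_pos":[-1.8,0,1.1],"yaw":0,"jaw":20},{"delta_pos":[-3.4,0,2.3],"yaw":0,"jaw":20},{"delta_pos":[-5,0,3.6],"yaw":0,"jaw":20},{"delta_pos":[-6.6,0,4.9],"yaw":0,"jaw":20},{"delta_pos":[-8.1,0,6.4],"yaw":0,"jaw":20},{"delta_pos":[-9.5,0,7.9],"yaw":0,"jaw":20},{"delta_pos":[-9.5,0,7.9],"yaw":0,"jaw":20}]' 20
python3 - <<'E'
from h import *
a=bot.grab_frame("wrist"); cv2.imwrite("pics/n2.png",cv2.resize(a[120:400,190:450],None,fx=2.1,fy=2.1,interpolation=cv2.INTER_CUBIC)[:,:,::-1])
E
```

```text
time_s: 11.35
position: [0.5088, -0.2327, 0.0526]
tool_rot: [[-0.947, 0.321, 0.0], [0.321, 0.947, -0.0], [-0.0, -0.0, -1.0]]
ft_force: [1.7, -0.3, 5.6]
gripper_width: 0.0295
gripper_force: 26.9
```

View pics/n2.png

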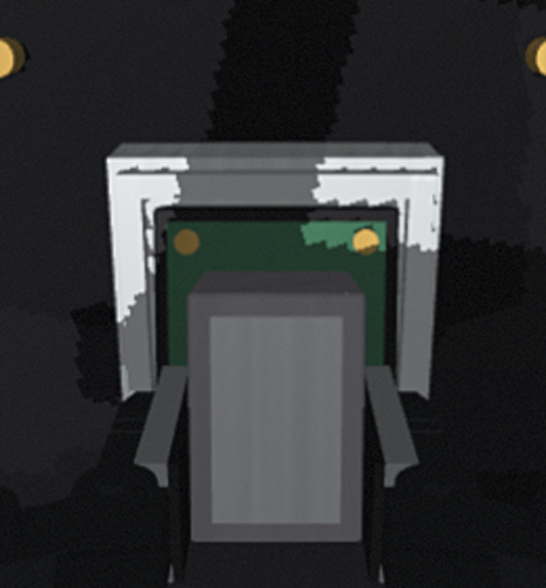

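The unit is nearly level inside the strips, with its carrier edges at columns 155–398 between strips at about 150–402. Continue pressing down in small steps until it is flat.

```bash
python3 -m inch '[{"delta_pos":[-0.8,0,0.8],"yaw":0,"jaw":20},{"delta_pos":[-1.4,0,1.5],"yaw":0,"jaw":20},{"delta_pos":[-1.4,0,1.5],"yaw":0,"jaw":20}]' 20
python3 -m inch '[{"delta_pos":[-0.4,0,0.7],"yaw":0,"jaw":20},{"delta_pos":[-0.8,0,1.2],"yaw":0,"jaw":20},{"delta_pos":[-0.8,0,1.2],"yaw":0,"jaw":20}]' 20
```

```text
time_s: 11.78
position: [0.5102, -0.2332, 0.0513]
tool_rot: [[-0.947, 0.321, 0.0], [0.321, 0.947, -0.0], [-0.0, -0.0, -1.0]]
ft_force: [-0.4, 1.0, 6.5]
gripper_width: 0.0295
gripper_force: 27.1
time_s: 12.15
position: [0.5111, -0.2335, 0.0502]
tool_rot: [[-0.947, 0.321, 0.001], [0.321, 0.947, -0.0], [-0.001, -0.0, -1.0]]
ft_force: [0.7, 0.2, 7.2]
gripper_width: 0.0298
gripper_force: 27.1
```

```bash
python3 -m inch '[{"delta_pos":[-0.4,0,0.7],"yaw":0,"jaw":20},{"delta_pos":[-0.6,0,1.2],"yaw":0,"jaw":20},{"delta_pos":[-0.6,0,1.2],"yaw":0,"jaw":20}]' 20
python3 - <<'E'
from h import *
from scipy.optimize import least_squares
a=bot.grab_frame("wrist"); g=a[:,:,:].astype(int).sum(2)//3
# centre column profile around the can's front face
print([ (r,int(g[r,310:330].mean())) for r in range(205,270)])
for d in bot.spot_point("wrist","unit")[:1]: print(d["xyz"],d["conf"])
E
```

```text
time_s: 12.52
position: [0.5119, -0.2338, 0.0493]
tool_rot: [[-0.947, 0.321, 0.002], [0.321, 0.947, -0.001], [-0.002, -0.0, -1.0]]
ft_force: [1.1, -0.1, 7.0]
gripper_width: 0.0293
gripper_force: 27.3
[(205, 105), (206, 104), (207, 105), (208, 105), (209, 106), (210, 107), (211, 109), (212, 79), (213, 27), (214, 8), (215, 11), (216, 13), (217, 16), (218, 15), (219, 14), (220, 15), (221, 27), (222, 40), (223, 44), (224, 43), (225, 42), (226, 43), (227, 43), (228, 43), (229, 43), (230, 43), (231, 43), (232, 43), (233, 42), (234, 42), (235, 42), (236, 42), (237, 42), (238, 42), (239, 42), (240, 42), (241, 42), (242, 42), (243, 42), (244, 42), (245, 47), (246, 54), (247, 57), (248, 58), (249, 58), (250, 58), (251, 57), (252, 58), (253, 58), (254, 58), (255, 57), (256, 56), (257, 56), (258, 57), (259, 58), (260, 58), (261, 59), (262, 67), (263, 75), (264, 79), (265, 79), (266, 79), (267, 79), (268, 79), (269, 79)]
[0.5049, -0.2357, 0.0341] 0.55
```

```bash
python3 - <<'E'
from h import *
from scipy.optimize import least_squares
g=bot.grab_frame("wrist").astype(int).sum(2)//3
print([int(g[r,310:330].mean()) for r in range(355,390)])
col=[int(np.abs(np.diff(v)).argmax()) for v in [g[355:390,310:330].mean(1)]]; far=355+col[0]+.5; print(far)
y=np.radians(-18.7);C,S=np.cos(y),np.sin(y);R=np.array([[C,-S,0],[S,C,0],[0,0,1]])
U=np.array([[-35,0,8],[-22,0,38],[22,0,38]])/1e3
def rows(v):
    c,s=np.cos(v[1]),np.sin(v[1]); P=U.copy(); x=U[:,0]+.035
    P[:,0]=v[0]-.035+x*c-U[:,2]*s; P[:,2]=.03+x*s+U[:,2]*c
    return pix("wrist",P@R.T+[.509,-.2325,0])[:,1]
r=least_squares(lambda v:rows(v)-[212.5,255.5,far],[0,0.05],x_scale=[.01,.1]); print("x",r.x[0],"tilt deg",np.degrees(r.x[1]),r.fun)
E
```

```text
[105, 105, 105, 105, 105, 105, 105, 105, 104, 105, 105, 105, 105, 106, 101, 84, 77, 78, 78, 78, 78, 79, 76, 33, 23, 26, 25, 26, 26, 26, 26, 26, 26, 26, 26]
377.5
x -0.0004538870728811482 tilt deg 10.516745094970045 [-0.31038063 -0.01664783  0.33599912]
```

The fit says about 10° of tilt remains and the fingers have slid down the can. The low edge is seated and the x offset is -0.5 mm, so opening lets the far edge drop into the nest.

```bash
python3 -m inch '[{"delta_pos":[0,0,-1],"yaw":0,"jaw":34},{"delta_pos":[0,0,-1],"yaw":0,"jaw":34},{"delta_pos":[0,0,-1],"yaw":0,"jaw":50},{"delta_pos":[0,0,-1],"yaw":0,"jaw":50},{"delta_pos":[0,0,-1],"yaw":0,"jaw":50},{"delta_pos":[0,0,-1],"yaw":0,"jaw":50}]' 20
python3 -m inch '[{"delta_pos":[0,0,-15],"yaw":0,"jaw":50},{"delta_pos":[0,0,-40],"yaw":0,"jaw":50},{"delta_pos":[0,0,-70],"yaw":0,"jaw":50},{"delta_pos":[0,0,-100],"yaw":0,"jaw":50},{"delta_pos":[0,0,-100],"yaw":0,"jaw":50},{"delta_pos":[0,0,-100],"yaw":0,"jaw":50}]'
python3 - <<'E'
from h import *
a=bot.grab_frame("wrist"); t=bot.grab_frame("top")
o=np.zeros((480,800,3),np.uint8); o[:,:400]=cv2.resize(a[100:400,195:445],(400,480)); o[:,400:]=cv2.resize(t[120:290,375:550],(400,388+92))
cv2.imwrite("pics/n3.png",o[:,:,::-1])
for d in bot.spot_point("wrist","unit")[:2]+bot.spot_point("wrist","nest")[:1]: print(d["xyz"],d["conf"])
E
```

```text
time_s: 13.42
position: [0.5112, -0.2335, 0.0492]
tool_rot: [[-0.947, 0.321, -0.0], [0.321, 0.947, 0.0], [0.0, 0.0, -1.0]]
ft_force: [0.5, -0.5, -0.0]
gripper_width: 0.0502
gripper_force: 0.0
time_s: 14.18
position: [0.511, -0.2334, 0.1488]
tool_rot: [[-0.947, 0.321, -0.001], [0.321, 0.947, 0.0], [0.001, 0.0, -1.0]]
ft_force: [0.7, 0.3, -0.1]
gripper_width: 0.05
gripper_force: 0.0
[0.5079, -0.2318, 0.0332] 0.58
```

View pics/n3.png

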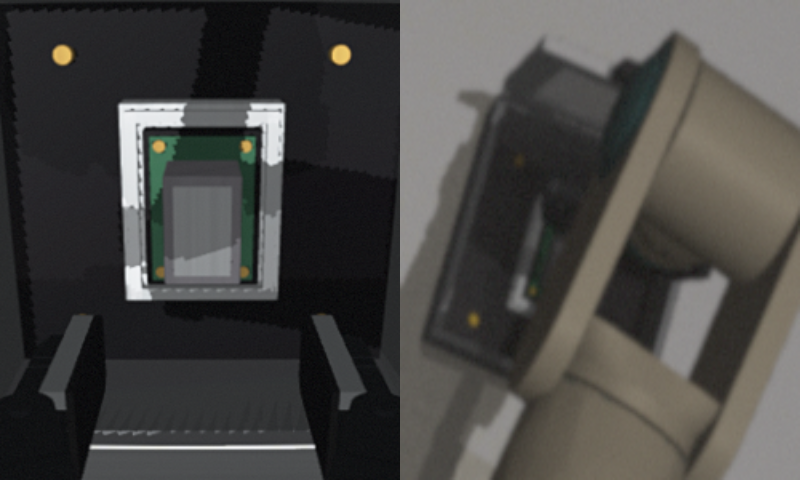

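The unit now lies flat and centred inside the guide strips, px (203,215), and the lid is still up behind it. Next, rise, close the fingers and go behind the lid.

```bash
python3 -m inch '[{"delta_pos":[0,0,-60],"yaw":0,"jaw":0},{"delta_pos":[0,0,-120],"yaw":0,"jaw":0},{"delta_pos":[0,0,-170],"yaw":0,"jaw":0},{"delta_pos":[0,0,-195],"yaw":0,"jaw":0},{"delta_pos":[0,0,-195],"yaw":0,"jaw":0}]' 40
python3 - <<'E'
from h import *
for c in("top","scene"):
    bot.grab_frame(c)
    for n in("lid_tab","lid_hinge"): print(c,n,[(np.round(d["xyz"],4).tolist(),round(d["conf"],2)) for d in bot.spot_point(c,n)][:1])
go([.632,-.274,.35],71.3);go([.632,-.274,.272],71.3)
E
```

```text
time_s: 15.0
position: [0.5116, -0.2338, 0.3457]
tool_rot: [[-0.947, 0.321, 0.003], [0.321, 0.947, -0.002], [-0.003, -0.0, -1.0]]
ft_force: [0.2, -0.3, -0.7]
gripper_width: -0.0002
gripper_force: 0.0
top lid_tab [([0.5871, -0.2579, 0.2767], 0.91)]
top lid_hinge [([0.5975, -0.2635, 0.0694], 0.84)]
scene lid_tab [([0.5862, -0.2621, 0.2772], 0.66)]
scene lid_hinge [([0.598, -0.2675, 0.073], 0.87)]
delta [-127.6    0.4   -8. ] yaw -0.0 heading 71.3 q6 -99.6 t 15.3
delta [-127.8    0.4   70. ] yaw -0.0 heading 71.3 q6 -99.6 t 15.3
```

```bash
python3 -m inch '[{"delta_pos":[-35,0,0],"yaw":0,"jaw":0},{"delta_pos":[-80,0,0],"yaw":0,"jaw":0},{"delta_pos":[-115,0,0],"yaw":0,"jaw":0},{"delta_pos":[-128,0,0],"yaw":0,"jaw":0},{"delta_pos":[-128,0,25],"yaw":0,"jaw":0},{"delta_pos":[-128,0,50],"yaw":0,"jaw":0},{"delta_pos":[-128,0,70],"yaw":0,"jaw":0},{"delta_pos":[-128,0,70],"yaw":0,"jaw":0}]'
python3 - <<'E'
from h import *
# TCP path for lid angle th: tip lower -x edge at r on outer face; offsets relative to present pose, tool axes
s=bot.read_state();p=np.array(s["position"]);y=np.radians(-18.7);e=np.array([np.cos(y),np.sin(y),0]);H=np.array([.599,-.264,.0725])
x0=(p-H)@e; z0=p[2]-H[2]; print("rel hinge",x0,z0)
for th in np.r_[1.5,1.4,1.3,1.2,1.1,1.0,.9,.8,.7,.6,.5,.4,.3,.2,.15,.1,.05,0]:
    r=.2;x=-r*np.cos(th)+.010*np.sin(th)+.011;z=r*np.sin(th)+.010*np.cos(th)
    print(th.round(2),"x",round((x0-x)*1e3,1),"z",round((z0-z)*1e3,1))
E
```

```text
time_s: 16.3
position: [0.6318, -0.2743, 0.2711]
tool_rot: [[-0.947, 0.321, -0.005], [0.321, 0.947, 0.003], [0.005, 0.001, -1.0]]
ft_force: [0.3, 0.2, 0.4]
gripper_width: 0.0001
gripper_force: 0.0
rel hinge 0.03435042021774456 0.1986129351604059
1.5 x 27.5 z -1.6
1.4 x 47.5 z -0.2
1.3 x 67.2 z 3.2
1.2 x 86.5 z 8.6
1.1 x 105.2 z 15.8
1.0 x 123.0 z 24.9
0.9 x 139.8 z 35.7
0.8 x 155.5 z 48.2
0.7 x 169.9 z 62.1
0.6 x 182.8 z 77.4
0.5 x 194.1 z 94.0
0.4 x 203.7 z 111.5
0.3 x 211.5 z 130.0
0.2 x 217.4 z 149.1
0.15 x 219.6 z 158.8
0.1 x 221.4 z 168.7
0.05 x 222.6 z 178.6
0.0 x 223.4 z 188.6
```

```bash
python3 -m inch '[{"delta_pos":[14,0,-1],"yaw":0,"jaw":0},{"delta_pos":[25,0,-1],"yaw":0,"jaw":0},{"delta_pos":[36,0,-1],"yaw":0,"jaw":0},{"delta_pos":[47,0,0],"yaw":0,"jaw":0},{"delta_pos":[57,0,1.5],"yaw":0,"jaw":0},{"delta_pos":[67,0,3],"yaw":0,"jaw":0},{"delta_pos":[77,0,6],"yaw":0,"jaw":0},{"delta_pos":[86,0,8.6],"yaw":0,"jaw":0}]'
python3 - <<'E'
from h import *
bot.grab_frame("top")
for n in("lid_tab",): print(n,[(np.round(d["xyz"],4).tolist(),round(d["conf"],2)) for d in bot.spot_point("top",n)][:1])
E
```

```text
time_s: 17.3
position: [0.5511, -0.2471, 0.2671]
tool_rot: [[-0.947, 0.321, 0.002], [0.321, 0.947, -0.001], [-0.003, -0.0, -1.0]]
ft_force: [1.5, -1.1, 2.7]
gripper_width: 0.0
gripper_force: 0.9
lid_tab [([0.5377, -0.2415, 0.271], 0.67)]
```

```bash
python3 -m inch '[{"delta_pos":[10,0,3.5],"yaw":0,"jaw":0},{"delta_pos":[19,0,7.2],"yaw":0,"jaw":0},{"delta_pos":[37,0,16.3],"yaw":0,"jaw":0},{"delta_pos":[54,0,27],"yaw":0,"jaw":0},{"delta_pos":[69.5,0,39.5],"yaw":0,"jaw":0},{"delta_pos":[84,0,53.5],"yaw":0,"jaw":0},{"delta_pos":[97,0,69],"yaw":0,"jaw":0},{"delta_pos":[108,0,85],"yaw":0,"jaw":0},{"delta_pos":[118,0,103],"yaw":0,"jaw":0},{"delta_pos":[118,0,103],"yaw":0,"jaw":0}]'
python3 - <<'E'
from h import *
bot.grab_frame("top")
for c in("top",): print(c,[(np.round(d["xyz"],4).tolist(),round(d["conf"],2)) for d in bot.spot_point(c,"lid_tab")][:1])
E
```

```text
time_s: 18.65
position: [0.4382, -0.2086, 0.1612]
tool_rot: [[-0.947, 0.321, -0.003], [0.321, 0.947, 0.002], [0.003, 0.001, -1.0]]
ft_force: [-0.2, -0.0, 0.7]
gripper_width: -0.0001
gripper_force: 0.0
top [([0.4204, -0.2045, 0.16], 0.56)]
```

```bash
python3 -m inch '[{"delta_pos":[4,0,9],"yaw":0,"jaw":0},{"delta_pos":[8,0,18.5],"yaw":0,"jaw":0},{"delta_pos":[11,0,28],"yaw":0,"jaw":0},{"delta_pos":[13.7,0,37.5],"yaw":0,"jaw":0},{"delta_pos":[15,0,43],"yaw":0,"jaw":0},{"delta_pos":[16,0,48],"yaw":0,"jaw":0},{"delta_pos":[17,0,53],"yaw":0,"jaw":0},{"delta_pos":[17.7,0,57],"yaw":0,"jaw":0},{"delta_pos":[17.7,0,57],"yaw":0,"jaw":0}]'
```

```text
time_s: 19.88
position: [0.4224, -0.2033, 0.1053]
tool_rot: [[-0.947, 0.321, -0.0], [0.321, 0.947, 0.0], [0.0, 0.0, -1.0]]
ft_force: [0.5, 0.1, 0.1]
gripper_width: -0.0002
gripper_force: 0.0
```

```bash
python3 -m inch '[{"delta_pos":[0.5,0,4],"yaw":0,"jaw":0},{"delta_pos":[1,0,8],"yaw":0,"jaw":0},{"delta_pos":[1.2,0,11],"yaw":0,"jaw":0},{"delta_pos":[1.5,0,14],"yaw":0,"jaw":0},{"delta_pos":[1.6,0,16],"yaw":0,"jaw":0},{"delta_pos":[1.7,0,18],"yaw":0,"jaw":0},{"delta_pos":[1.7,0,18],"yaw":0,"jaw":0}]'
python3 -m inch '[{"delta_pos":[0,0,1],"yaw":0,"jaw":0},{"delta_pos":[0,0,2],"yaw":0,"jaw":0},{"delta_pos":[0,0,2],"yaw":0,"jaw":0}]'
```

```text
time_s: 20.75
position: [0.4208, -0.2028, 0.0874]
tool_rot: [[-0.947, 0.321, -0.0], [0.321, 0.947, 0.0], [0.0, 0.0, -1.0]]
ft_force: [0.2, -0.4, -0.6]
gripper_width: 0.0004
gripper_force: 0.0
time_s: 21.12
position: [0.4209, -0.2029, 0.0855]
tool_rot: [[-0.947, 0.321, 0.0], [0.321, 0.947, 0.0], [0.0, 0.0, -1.0]]
ft_force: [-0.5, -0.6, 0.3]
gripper_width: 0.0002
gripper_force: 0.0
```

```bash
python3 -m inch '[{"delta_pos":[0,0,0.8],"yaw":0,"jaw":0},{"delta_pos":[0,0,1.6],"yaw":0,"jaw":0},{"delta_pos":[0,0,1.6],"yaw":0,"jaw":0}]'
python3 -m inch '[{"delta_pos":[0,0,0.8],"yaw":0,"jaw":0},{"delta_pos":[0,0,1.2],"yaw":0,"jaw":0},{"delta_pos":[0,0,1.2],"yaw":0,"jaw":0}]'
python3 - <<'E'
from h import *
for c in("top","scene"):
    bot.grab_frame(c); print(c,[(np.round(d["xyz"],4).tolist(),round(d["conf"],2)) for d in bot.spot_point(c,"lid_tab")][:1])
E
```

```text
time_s: 21.5
position: [0.4209, -0.2029, 0.0839]
tool_rot: [[-0.947, 0.321, -0.0], [0.321, 0.947, 0.0], [0.0, 0.0, -1.0]]
ft_force: [0.3, -0.1, -1.4]
gripper_width: 0.0004
gripper_force: 0.0
time_s: 21.88
position: [0.4209, -0.2029, 0.0827]
tool_rot: [[-0.947, 0.321, 0.0], [0.321, 0.947, 0.0], [0.0, 0.0, -1.0]]
ft_force: [0.4, -0.7, 0.2]
gripper_width: 0.0001
gripper_force: 0.0
top [([0.4022, -0.1966, 0.079], 0.77)]
scene [([0.4021, -0.1994, 0.0752], 0.89)]
```

```bash
python3 -m inch '[{"delta_pos":[0,0,0.4],"yaw":0,"jaw":0},{"delta_pos":[0,0,0.8],"yaw":0,"jaw":0},{"delta_pos":[0,0,0.8],"yaw":0,"jaw":0}]'
python3 -m inch '[{"delta_pos":[0,0,0.4],"yaw":0,"jaw":0},{"delta_pos":[0,0,0.8],"yaw":0,"jaw":0},{"delta_pos":[0,0,0.8],"yaw":0,"jaw":0}]'
```

```text
time_s: 22.45
position: [0.4209, -0.2029, 0.0825]
tool_rot: [[-0.947, 0.321, 0.0], [0.321, 0.947, 0.0], [-0.0, 0.0, -1.0]]
ft_force: [-2.1, 1.6, 5.0]
gripper_width: 0.0002
gripper_force: 2.6
time_s: 22.82
position: [0.421, -0.2029, 0.0825]
tool_rot: [[-0.947, 0.321, 0.0], [0.321, 0.947, -0.0], [-0.0, -0.0, -1.0]]
ft_force: [-5.1, 3.7, 10.2]
gripper_width: 0.0001
gripper_force: 5.3
```

The lid stopped firmly at z = 82.5 mm, its shut height, at 10 N. Retreat straight up, check and hand in.

```bash
python3 -m inch '[{"delta_pos":[0,0,-5],"yaw":0,"jaw":0},{"delta_pos":[0,0,-30],"yaw":0,"jaw":0},{"delta_pos":[0,0,-80],"yaw":0,"jaw":0},{"delta_pos":[0,0,-130],"yaw":0,"jaw":0},{"delta_pos":[0,0,-130],"yaw":0,"jaw":0},{"delta_pos":[0,0,-130],"yaw":0,"jaw":0},{"delta_pos":[0,0,-130],"yaw":0,"jaw":0}]'
python3 - <<'E'
from h import *
for c in("top","scene","wrist"):
    bot.grab_frame(c); print(c,[(np.round(d["xyz"],4).tolist(),round(d["conf"],2)) for n in("lid_tab","unit") for d in bot.spot_point(c,n)][:4])
print(bot.hand_in())
E
```

```text
time_s: 23.7
position: [0.4203, -0.2026, 0.2095]
tool_rot: [[-0.947, 0.321, -0.003], [0.321, 0.947, 0.002], [0.003, 0.001, -1.0]]
ft_force: [0.1, 0.0, 0.1]
gripper_width: -0.0003
gripper_force: 0.0
top [([0.4033, -0.1959, 0.0796], 0.91), ([0.6611, -0.0004, 0.0007], 0.65), ([0.2111, 0.3471, -0.0014], 0.92), ([0.6941, 0.1257, -0.0025], 0.69)]
scene [([0.4048, -0.1979, 0.0788], 0.74), ([0.6963, 0.124, -0.0004], 0.96)]
wrist [([0.4014, -0.2001, 0.0803], 0.96)]
the job is handed in; nothing more can be done
None
```

The tall-can unit was lying flat in the nest when last viewed before the lid closed. The lid was then lowered gently until it stopped at its shut height at 10 N. I let go and handed the job in at about 24 s, but the hand-in returned no verdict.

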